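Load the curing box, clamp it shut and set the bell timer

ROBOT

A 6-joint arm with a two-finger parallel gripper is mounted at the origin on the work surface. World frame = base frame: x ahead of the robot, y to its left, z up, the work surface at z = 0. Lengths are in m, angles in degrees, forces in N, time in s.
With the tool pointing down it reaches from about 0.325 to 0.9 m from the base axis. Payload 3.5 kg.
Tool frame: the origin (TCP) lies at the very end of the fingers, on their centre line; the grasp point (between the pads) lies 19 mm behind it (arm.grip_point_offset is the z of the grasp point in the tool frame, in m); z points along the fingers, y is the line along which they close (so a half turn about z gives the same grasp; the last joint's range is limited). The gripper opens to 85 mm and grips with 20 to 120 N. Pads are 22 mm wide; open, the fingers measure 114 mm over their backs; the gripper's body (76 mm by 85 mm) begins 54 mm behind the grasp point. The pads swing forward as they close: fully open they stand 13 mm farther back than shut.
Start: joints at [-74.565, 15.837, -1.513, 72.651, 0, 84.076], TCP at [0.228, -0.582, 0.231] pointing down, gripper open.
Joint ranges: [-178.77, 178.77], [-48.84, 107.48], [-61.69, 71.31], [-111.58, 123.2], [-90, 87.43], [-180, 180]. Speed limits (degrees/s): [147.25, 147.25, 180, 180, 180, 180].

INTERFACE

Orientations are given as a 3x3 rotation matrix whose columns are the frame's x, y, z axes.
In Python, from bench import arm gives the robot as it stands. The module is installed in compiled form; this text tells all that it offers.
- The arm moves only by the shell command python3 -m handwheel 'ROWS' [OPENING] [FORCE]. ROWS is a JSON object of lists of equal length, an entry for each row: "delta_pos": the shift along the world's x, y, z in mm, a list of three; "rot": the turn, a rotation vector about the world's x, y, z in rad, a list of three. A call has 1 to 20 rows; each row is the pose to reach, as a shift and turn from the pose commanded when the call began; what a row does not reach only later rows make up. A row lasts 1/8 s, in which the tool goes at most 62.5 mm and 10.7 degrees, less where a joint would pass 70% of its speed; a pose out of reach is approached as far as the arm can. A call with a gripper value outside its range is refused whole. OPENING is the closure, from -1 (fully open) to 1 (shut), set as the call begins (- or left out, the last holds). The fingers move at their own pace and stop on an object; FORCE is the grip in N (left out, the last holds). Time passes only in rows, so rows that repeat a pose let the fingers close. It gives the time, the measured TCP pose, the force and the opening at its end, in the units of the state.
- arm.state(): the state, without advancing time (a new reading comes with each control period).
- arm.read_camera(name): name is "side" or "top"; returns a dict with "color" (400x640x3 uint8, red, green, blue), "z_map" (400x640 float32, m along the optical axis (not along the pixel's ray), 0 where there is no reading), "fx", "fy", "cx", "cy" (pixels), "extrinsics" (4x4, takes a point from camera to world coordinates). Camera axes: x right, y down, z forward; pixel columns grow to the right and rows downward; lengths in m; the calibration is good to about 2 mm. A picture is of the moment at which its call begins.
- arm.sign_off(): hands the job in, once; it reports no verdict.
Trained networks look in the newest picture that a camera, given by its name, has taken for a name from the list of things; names that differ only in an ending like _2 or _b are one class to them, and where a whole thing is asked for, a point or a joint stands for the part that bears it (a point fixed in the world has none). Each returns a list of dicts, best first, with "confidence" (0 to 1); they miss things now and then, are a little off and sometimes report something else, mostly with a low value. They report only what shows in the picture. A call takes as long as a camera call. They do not tell look-alikes from the thing itself.
- arm.spot_in(camera, name): "position" ([x, y, z] in m, in the coordinates of the camera as it stood for that picture, good to about 4 mm: the middle of the surface that is visible of it).
- arm.outline_of(camera, name): "pixels" (400x640 bool, what is visible of it).
The state is a dict: "clock": time; "joint_pos": joint angles; "qd": joint speeds; "effort": joint torques, N m; "ee_pos": TCP position; "tcp_rot": TCP orientation; "force": force on the tool from outside, world axes, zero at the start; "wrist_torque": the same for the moment, N m; "opening": finger opening in m.
Only numpy, scipy, OpenCV 4.12 (cv2) and the standard library are available. Lean on these libraries where they do the work, as an engineer would, in place of code of your own. Each camera call takes 0.05 s, during which the arm holds its last target. There are 200 camera calls.

TASK

Stand every dark metal cup on the bench upright, side by side, on the floor of the grey curing box, then shut its amber lid and swing the red-tipped clamp fully down onto the lid. When it is clamped, twist the bell timer clockwise past its red top mark, and then turn it back down until its pointer stands at the yellow set-time tab. Leave the white cup and the other things on the bench where they are.

Things in the scene. Friction and masses are not known exactly. Their poses are not given: they have to be found in the camera images.
- cup0_center (a point): one of up to four dark metal cups that must be cured (absent ones give None): 48 mm across, 54 mm tall, about 130 g, open at the top, straight sided and plain; the point is at its centre, half-way up (27 mm above its underside), z along the cup's axis. It starts somewhere on the left (+y) side of the box
- cup1_center (a point): one of up to four dark metal cups that must be cured (absent ones give None): 48 mm across, 54 mm tall, about 130 g, open at the top, straight sided and plain; the point is at its centre, half-way up (27 mm above its underside), z along the cup's axis. It starts somewhere on the left (+y) side of the box
- cup2_center (a point): one of up to four dark metal cups that must be cured (absent ones give None): 48 mm across, 54 mm tall, about 130 g, open at the top, straight sided and plain; the point is at its centre, half-way up (27 mm above its underside), z along the cup's axis. It starts somewhere on the left (+y) side of the box
- cup3_center (a point): one of up to four dark metal cups that must be cured (absent ones give None): 48 mm across, 54 mm tall, about 130 g, open at the top, straight sided and plain; the point is at its centre, half-way up (27 mm above its underside), z along the cup's axis. It starts somewhere on the left (+y) side of the box
- white_cup_center (a point): a finished white cup of the same shape, to be left alone: 48 mm across, 54 mm tall, about 130 g, open at the top, straight sided and plain; the point is at its centre, half-way up (27 mm above its underside), z along the cup's axis. It starts somewhere on the left (+y) side of the box
- chamber (a point): centre of the inner floor (5 mm above the bench) of the grey curing box, a fixed open-topped box 200 mm (its x) by 280 mm (its y) by 80 mm high, walls 5 mm; axes: x towards the hinge side, y to the left seen from the robot, z up; the box may be turned a little about z
- lid_hinge (a point): middle of the lid's hinge line, on the far (+x) top rim of the box, 80 mm above the bench; same axes as the chamber, the hinge line runs along y
- lid (a joint): angle of the amber see-through lid (200 x 280 mm plate; its outer face lies 7 mm above the hinge line when shut): 0 shut and level on the box, 1.57 upright, 1.85 leaning back as far as it goes. It starts open. A stiff hinge holds it at any angle; 2 to 6 N at its free edge moves it
- lid_handle (a point): centre of the black handle block on the lid's outer face at the middle of its free edge: 16 mm thick (along the lid's x), 70 mm wide, standing 22 mm out of the lid; 186 mm from the hinge line; axes turn with the lid (z out of the outer face)
- clamp (a joint): angle of the swing clamp, a steel arm with a red tip at the right-hand (-y) end of the box: 0 leaning 0.3 rad outwards (to -y), 0.3 upright, 1.87 (its stop) lying level on the lid and pointing to +y. It stays where it is left; about 3 N at its tip moves it
- clamp_hinge (a point): pivot of the clamp, 160 mm from the chamber's middle towards -y and 105 mm above the bench; same axes as the chamber, the pivot line runs along x. The bracket under it is 26 mm wide along x
- clamp_tip (a point): end of the clamp's round red tip (17 mm thick, 28 mm long), 94 mm from the pivot; the steel arm below it is 20 mm wide (along x) and 12 mm thick
- timer_knob (a point): on the axis of the fixed white bell timer (104 mm across; its flat face is 40 mm above the bench), 62 mm above the bench, the height to grip its knob; axes of the timer's case: its x points to the zero mark. The knob is a black upright bar 52 mm long, 14 mm thick, from 45 to 76 mm above the bench, lying along the line to the pointer; a white stripe on its top shows the pointing half
- timer_dial (a joint): angle of the timer's knob, growing clockwise seen from above: 0 with the pointer at the zero mark (the case's x), 2.62 at the red top mark (30 minutes, 5 degrees to the minute), 3.05 at its stop. It stays where it is left; turning it takes 0.05 N m
- pointer (a point): the pointer's end, on the dial's rim, 42 mm from the timer's axis
- set_mark (a joint): angle of the yellow set-time tab on the timer's rim, on the same scale as timer_dial; it cannot be moved and only shows the wanted time
- mark (a point): the yellow set-time tab, 42 mm from the timer's axis
- tin: tin can, 84 mm across, 110 mm tall; origin at its underside; leave it
- glue: slim glue bottle, 36 mm across, 90 mm tall; origin at its underside; leave it
- screwdriver: screwdriver lying on the bench; leave it
- pot: large white pot, 104 mm across, 100 mm tall; origin at its underside; leave it
- jar: glass jar, 60 mm across, 70 mm tall; origin at its underside; leave it
Not all that is in view belongs to the job. What is shaped like the part that bears cup2_center but pink or turquoise is not meant.

How it is judged (in metres and radians):
On the way, in this order (a step that is already met when the one before it is completed fails the run):
1. all dark cups stand upright in the open curing box (x of cup0_center in the frame of chamber between -0.078 and 0.078 m and y of cup0_center in the frame of chamber between -0.118 and 0.118 m and z of cup0_center in the frame of chamber between 0.018 and 0.037 m and angle between each of cup0_center, cup1_center, cup2_center, cup3_center's own z axis and vertical below 0.15 rad and x of cup1_center in the frame of chamber between -0.078 and 0.078 m and y of cup1_center in the frame of chamber between -0.118 and 0.118 m and z of cup1_center in the frame of chamber between 0.018 and 0.037 m and x of cup2_center in the frame of chamber between -0.078 and 0.078 m and y of cup2_center in the frame of chamber between -0.118 and 0.118 m and z of cup2_center in the frame of chamber between 0.018 and 0.037 m and x of cup3_center in the frame of chamber between -0.078 and 0.078 m and y of cup3_center in the frame of chamber between -0.118 and 0.118 m and z of cup3_center in the frame of chamber between 0.018 and 0.037 m and value of joint lid above 1 rad), for 0.2 s.
2. the lid is shut (value of joint lid below 0.06 rad), for 0.2 s.
3. the clamp is down on the shut lid (value of joint lid below 0.06 rad and value of joint clamp above 1.75 rad), for 0.2 s.
4. the timer is turned past its red top mark (value of joint timer_dial above 2.64 rad).
5. the timer is turned back to the yellow tab (horizontal distance between pointer and mark below 0.006 m), for 0.3 s.
At the end, for the whole second after the job is handed in: Every dark cup stands upright (0.15 rad) on the curing box floor, lid shut (below 0.06 rad), clamp down (above 1.75 rad), the timer pointer still and within 6 mm of the yellow tab, white cup and other bench things within 40 mm of where they were (all of step 3 and x of cup0_center in the frame of chamber between -0.078 and 0.078 m and y of cup0_center in the frame of chamber between -0.118 and 0.118 m and z of cup0_center in the frame of chamber between 0.018 and 0.037 m and angle between each of cup0_center, cup1_center, cup2_center, cup3_center's own z axis and vertical below 0.15 rad and x of cup1_center in the frame of chamber between -0.078 and 0.078 m and y of cup1_center in the frame of chamber between -0.118 and 0.118 m and z of cup1_center in the frame of chamber between 0.018 and 0.037 m and x of cup2_center in the frame of chamber between -0.078 and 0.078 m and y of cup2_center in the frame of chamber between -0.118 and 0.118 m and z of cup2_center in the frame of chamber between 0.018 and 0.037 m and x of cup3_center in the frame of chamber between -0.078 and 0.078 m and y of cup3_center in the frame of chamber between -0.118 and 0.118 m and z of cup3_center in the frame of chamber between 0.018 and 0.037 m and horizontal distance between pointer and mark below 0.006 m and velocity of joint timer_dial between -0.05 and 0.05 rad/s and distance of each of white_cup_center, tin, glue, screwdriver, pot, jar from where it was at the start of the episode below 0.04 m); the robot touches nothing.
It fails at once if the white cup or another bystander is pushed more than 50 mm or tipped over (distance of any of white_cup_center, tin, glue, screwdriver, pot, jar from where it was at the start of the episode above 0.05 m or angle between any of white_cup_center, tin, glue, pot, jar's own z axis and vertical above 0.7 rad).
Of cup0, cup1, cup2, cup3 only 2 to 4 are there at a start; the rules pass over those that are not, and their reading is None.
At some moment in a run one of cup0, cup1, cup2, cup3 may be knocked a few centimetres aside while the robot is not near it.
It also fails if it takes over 210 s, if anything falls off the work surface, if the arm or the gripper's body presses on something with over 40 N, if the wrist force passes 120 N, or if a joint passes its speed limit or range.

## Working session

There is one attempt and no reset: what is moved stays moved. The work goes in short steps, Python scripts to look and compute and a shell command to move; the robot and the scene stay as the last step left them, time stands still between calls to the robot, and variables do not carry over. Pictures are saved under pics/ and viewed, on a budget of 14 in all, crops included, one or two more only if the job needs it, and the job is handed in when it is done.

```bash
mkdir -p pics
cat > h.py <<'E'
import numpy as np,cv2
from bench import arm
def cam(n):
    return arm.read_camera(n)
def pts(c):
    z=c["z_map"];v,u=np.mgrid[0:400,0:640]
    P=np.stack([(u-c["cx"])/c["fx"]*z,(v-c["cy"])/c["fy"]*z,z],-1)
    E=np.array(c["extrinsics"]);W=P@E[:3,:3].T+E[:3,3];W[z==0]=np.nan
    return W
def spots(n,c,name):
    E=np.array(c["extrinsics"]);r=[]
    for d in arm.spot_in(n,name):
        w=E[:3,:3]@np.array(d["position"])+E[:3,3];r.append((np.round(w,3).tolist(),round(d["confidence"],2)))
    return r
def proj(c,w):
    E=np.linalg.inv(np.array(c["extrinsics"]));p=E[:3,:3]@np.array(w)+E[:3,3]
    return c["fx"]*p[0]/p[2]+c["cx"],c["fy"]*p[1]/p[2]+c["cy"]
def save(c,f,crop=None,k=1):
    im=c["color"]
    if crop: a,b,x,y=crop;im=im[b:y,a:x]
    cv2.imwrite("pics/"+f,cv2.cvtColor(cv2.resize(im,None,fx=k,fy=k,interpolation=cv2.INTER_CUBIC),cv2.COLOR_RGB2BGR))
E
python3 - <<'E'
from h import *
print(arm.state())
for n in("top","side"):
    c=cam(n);save(c,n+"0.png");W=pts(c);np.savez(n+"0.npz",W=W,im=c["color"])
    print(n,np.round(c["extrinsics"],3).tolist(),c["fx"])
    for k in("cup0_center","white_cup_center","lid_handle","clamp_tip","timer_dial","pointer","mark","tin","glue","screwdriver","pot","jar"): print(k,spots(n,c,k))
E
```

```text
{'clock': 0.0, 'joint_pos': array([-7.45647747e+01,  1.58807875e+01, -1.59869017e+00,  7.26503954e+01,
        2.70957280e-03,  8.40766143e+01]), 'qd': array([-0.10081897, -0.00381373, -0.01755889, -0.02092342,  0.00129297,
       -0.04879609]), 'effort': array([ 2.04372103e-03, -4.45509553e+01,  2.95202315e+01,  1.63839018e-02,
        1.64488301e-04, -6.69864036e-06]), 'ee_pos': array([ 0.22743209, -0.58131127,  0.23012532]), 'tcp_rot': array([[ 9.31319248e-01,  3.64203442e-01, -5.57697114e-04],
       [ 3.64203761e-01, -9.31316698e-01,  2.19754159e-03],
       [ 2.80959576e-04, -2.24972816e-03, -9.99997430e-01]]), 'force': array([-0.39505247, -0.01464605,  0.48031666]), 'wrist_torque': array([-0.01978545,  0.02528871,  0.00430884]), 'opening': 0.08554690593225743}
top [[-0.004, -0.997, 0.076, 0.393], [-1.0, 0.003, -0.018, -0.001], [0.018, -0.076, -0.997, 1.282], [0.0, 0.0, 0.0, 1.0]] 368.6931733355437
cup0_center []
white_cup_center [([0.634, 0.284, 0.026], 0.76)]
lid_handle [([0.627, 0.025, 0.218], 0.66)]
clamp_tip [([0.537, -0.149, 0.166], 0.57)]
timer_dial [([0.497, -0.335, 0.0
[... 399 characters left out ...]
47, 0.663], [-0.023, -0.828, -0.56, 0.719], [0.0, 0.0, 0.0, 1.0]] 384.17755483019585
cup0_center []
white_cup_center [([0.615, 0.283, 0.035], 0.61), ([0.537, -0.144, 0.156], 0.49)]
lid_handle [([0.629, 0.045, 0.192], 0.56)]
clamp_tip [([0.628, 0.047, 0.19], 0.5)]
timer_dial [([0.487, -0.331, 0.05], 0.49), ([0.605, 0.03, 0.07], 0.46), ([0.633, 0.048, 0.191], 0.44)]
pointer [([0.485, -0.334, 0.048], 0.74)]
mark []
tin [([0.636, 0.394, 0.083], 0.97), ([0.684, -0.259, 0.022], 0.48)]
glue [([0.346, -0.249, 0.044], 0.7)]
screwdriver [([0.484, -0.334, 0.049], 0.67), ([0.685, -0.261, 0.025], 0.63)]
pot [([0.631, -0.398, 0.074], 0.62), ([0.615, 0.282, 0.036], 0.33)]
jar [([0.291, 0.392, 0.063], 0.9)]
```

View pics/top0.png

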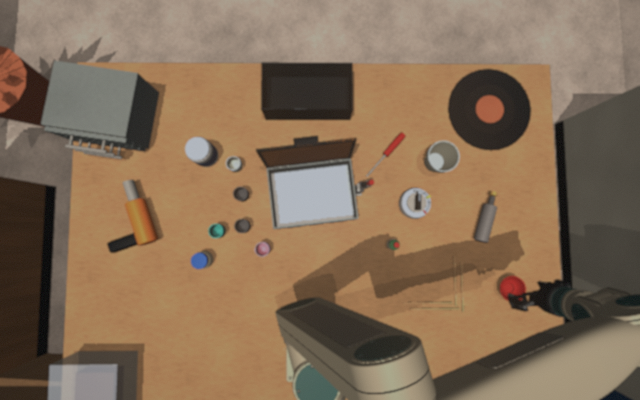

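View pics/side0.png

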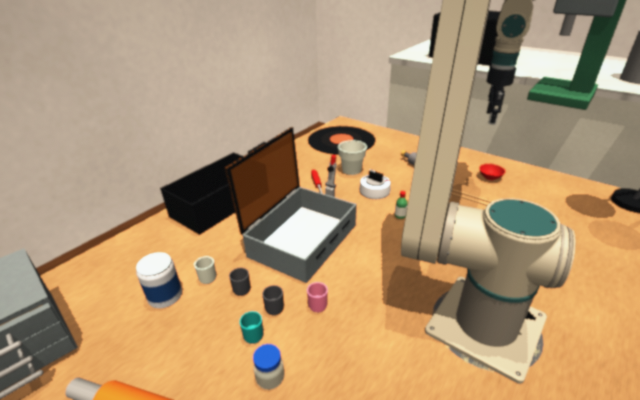

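Top view: dark cups at (241,194) and (243,226). The look-alikes are the white cup (234,163), turquoise (217,230), pink (263,248) and the blue-lidded jar (200,261). I choose the two dark ones and check them in a close crop while measuring.

Run:
```python
from h import *
c=cam("top");W=pts(c);im=c["color"].astype(int)
save(c,"crop1.png",(180,130,440,280),3)
def circ(box,zlo,zhi,name):
    x0,y0,x1,y1=box;m=np.zeros((400,640),bool);m[y0:y1,x0:x1]=1
    m&=(W[...,2]>zlo)&(W[...,2]<zhi)
    P=W[m];(cx,cy),r=cv2.minEnclosingCircle(P[:,:2].astype(np.float32))
    print(name,len(P),np.round([cx,cy,r],3),"med",np.round(np.median(P,0),3),"max z",P[:,2].max().round(3))
for n,b in dict(d1=(232,184,252,203),d2=(233,216,252,236),white=(225,154,244,173),turq=(208,221,227,240),pink=(254,239,273,258)).items(): circ(b,.04,.075,n)
circ((186,252,212,272),.04,.09,"jar");circ((398,186,434,220),.033,.05,"timer");circ((398,186,434,220),.062,.09,"knob")
# box floor (bright), rim
m=np.zeros((400,640),bool);m[150:235,260:362]=1
f=m&(abs(W[...,2]-.005)<.012)&(im.min(2)>130);P=W[f][:,:2].astype(np.float32);print("floor",len(P),cv2.minAreaRect(P))
r=m&(abs(W[...,2]-.08)<.012);P=W[r][:,:2].astype(np.float32);print("rim",len(P),cv2.minAreaRect(P))
l=np.zeros_like(m);l[130:175,250:362]=1;l&=(W[...,2]>.1);P=W[l];print("lid",len(P),P.min(0),P.max(0))
k=np.zeros_like(m);k[172:198,354:380]=1;k&=W[...,2]>.09;P=W[k];print("clamp",np.round(P,3).tolist()[:40])
s=cam("side");save(s,"crop2.png",(330,150,420,210),8)
print(spots("side",s,"pointer"),spots("side",s,"mark"))
```

```text
d1 70 [0.525 0.253 0.025] med [0.525 0.255 0.053] max z 0.061
d2 66 [0.416 0.247 0.025] med [0.417 0.249 0.053] max z 0.062
white 70 [0.627 0.278 0.025] med [0.628 0.28  0.053] max z 0.06
turq 76 [0.401 0.332 0.024] med [0.401 0.336 0.053] max z 0.059
pink 57 [0.339 0.179 0.025] med [0.338 0.185 0.055] max z 0.06
jar 272 [0.305 0.379 0.029] med [0.304 0.375 0.07 ] max z 0.079
timer 578 [ 0.494 -0.34   0.052] med [ 0.493 -0.333  0.043] max z 0.05
knob 84 [ 0.492 -0.339  0.025] med [ 0.492 -0.339  0.076] max z 0.083
floor 4035 ((0.5239039063453674, -0.003287270665168762), (0.18672595918178558, 0.2973903715610504), 6.683412551879883)
rim 646 ((0.5241014957427979, 0.004571646451950073), (0.20321641862392426, 0.29652532935142517), 6.656252384185791)
lid 1943 [ 0.60586125 -0.113787    0.10001148] [0.66268548 0.16449183 0.28485944]
clamp [[0.549, -0.164, 0.198], [0.549, -0.167, 0.197], [0.55, -0.155, 0.175], [0.549, -0.157, 0.181], [0.548, -0.159, 0.188], [0.547, -0.161, 0.197], [0.547, -0.164, 0.196], [0.546, -0.167, 0.197], [0.546, -0.169, 0.198], [0.555, -0.141, 0.112], [0.555, -0.144, 0.113], [0.548, -0.141, 0.165], [0.547, -0.143, 0.169], [0.548, -0.147, 0.165], [0.547, -0.149, 0.17], [0.548, -0.153, 0.166], [0.547, -0.155, 0.175], [0.545, -0.156, 0.186], [0.543, -0.157, 0.201], [0.542, -0.159, 0.205], [0.543, -0.163, 0.2], [0.543, -0.167, 0.197], [0.544, -0.17, 0.195], [0.544, -0.173, 0.195], [0.552, -0.141, 0.11], [0.546, -0.138, 0.16], [0.544, -0.14, 0.169], [0.544, -0.143, 0.171], [0.544, -0.146, 0.172], [0.544, -0.15, 0.168], [0.545, -0.153, 0.165], [0.543, -0.154, 0.181], [0.542, -0.156, 0.188], [0.54, -0.157, 0.199], [0.54, -0.16, 0.198], [0.54, -0.163, 0.199], [0.541, -0.167, 0.197], [0.541, -0.17, 0.197], [0.54, -0.172, 0.198], [0.551, -0.133, 0.098]]
[([0.486, -0.334, 0.05], 0.65)] []
```

View pics/crop1.png

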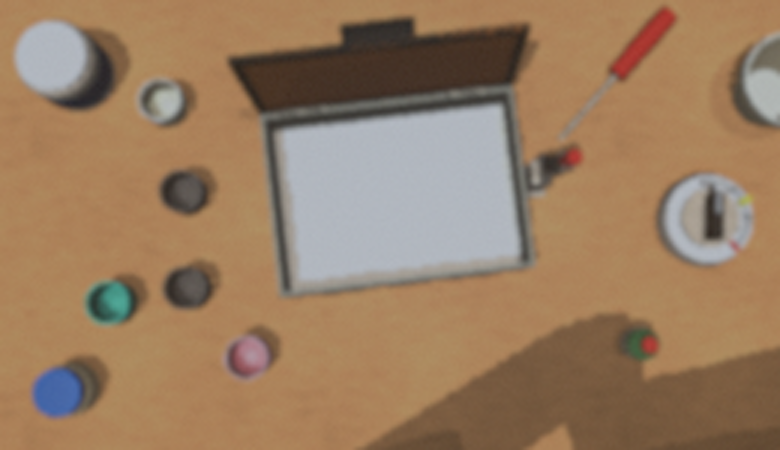

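Crop: the dark cups are at crop pixels (184,191) and (188,287), the white cup at (162,101), the yellow tab at about (747,203) and the red mark at (735,247). Moving over the nearer dark cup.

```bash
python3 -m handwheel '{"delta_pos":[[192,382,70],[192,382,70],[192,382,70],[192,382,70],[192,382,70],[192,382,70],[192,382,70],[190,630,0],[190,829,-30],[190,829,-30],[190,829,-30],[190,829,-30],[190,829,-30],[190,829,-30],[190,829,-30],[190,829,-30],[190,829,-30],[190,829,-30]],"rot":[[0,0,0],[0,0,0],[0,0,0.2],[0,0,0.4],[0,0,0.6],[0,0,0.8],[0,0,1.0],[0,0,1.31],[0,0,1.31],[0,0,1.31],[0,0,1.31],[0,0,1.31],[0,0,1.31],[0,0,1.31],[0,0,1.31],[0,0,1.31],[0,0,1.31],[0,0,1.31]]}' -1 40
python3 - <<'E'
from h import *
s=arm.state();print(s["joint_pos"],s["ee_pos"],s["tcp_rot"])
D=np.load("top0.npz");W=D["W"]
a=np.radians(6.67);R=np.array([[np.cos(a),np.sin(a)],[-np.sin(a),np.cos(a)]])
m=np.zeros((400,640),bool);m[150:235,255:362]=1;m&=(abs(W[...,2]-.08)<.01)
Q=(W[m][:,:2]-[.524,0])@R.T
print("x'",np.histogram(Q[:,0],bins=np.arange(-.12,.121,.01)));print("y'",np.histogram(Q[:,1],bins=np.arange(-.17,.171,.01)))
S=np.load("side0.npz")["W"];m=(abs(S[...,2]-.08)<.008)&(abs(S[...,0]-.52)<.15)&(abs(S[...,1])<.2)
Q=(S[m][:,:2]-[.524,0])@R.T
print("sx'",np.histogram(Q[:,0],bins=np.arange(-.12,.121,.01))[0]);print("sy'",np.histogram(Q[:,1],bins=np.arange(-.17,.171,.01))[0])
# lid angle & cups from side
c=cam("side");V=pts(c)
for S2,n in((W,"top"),(S,"side")):
    P=S2.reshape(-1,3);P=P[(P[:,2]>.11)&(P[:,2]<.27)&(abs(P[:,1])<.1)&(P[:,0]>.58)&(P[:,0]<.72)];q=(P[:,:2]-[.524,0])@R.T
    print(n,len(P),np.polyfit(P[:,2],q[:,0],1),q[:,1].min(),q[:,1].max())
print(spots("side",c,"cup0_center"),spots("side",c,"lid_handle"))
E
```

```text
clock: 3.75
ee_pos: [0.418, 0.246, 0.2017]
tcp_rot: [[-0.11, 0.994, 0.001], [0.994, 0.11, 0.0], [-0.0, 0.001, -1.0]]
force: [-0.4, 0.8, -0.7]
opening: 0.0849
[ 2.28462869e+01  2.64282736e+00 -2.08580490e+01  6.64657901e+01
 -1.10413778e-02  1.06520863e+02] [0.41795379 0.24601894 0.20171207] [[-1.10175287e-01  9.93911984e-01  6.10959802e-04]
 [ 9.93912172e-01  1.10175278e-01  4.82914511e-05]
 [-1.93152140e-05  6.12560909e-04 -9.99999812e-01]]
x' (array([  0,  31, 117,  10,  11,  11,  12,  11,  11,  12,  16,  12,  15,
        12,  12,  12,  11,  12,  11,  11,  12, 228,  26,   0]), array([-1.20000000e-01, -1.10000000e-01, -1.00000000e-01, -9.00000000e-02,
       -8.00000000e-02, -7.00000000e-02, -6.00000000e-02, -5.00000000e-02,
       -4.00000000e-02, -3.00000000e-02, -2.00000000e-02, -1.00000000e-02,
       -5.55111512e-17,  1.00000000e-02,  2.00000000e-02,  3.00000000e-02,
        4.00000000e-02,  5.00000000e-02,  6.00000000e-02,  7.00000000e-02,
        8.00000000e-02,  9.00000000e-02,  1.00000000e-01,  1.10000000e-01,
        1.20000000e-01]))
y' (array([  0,   0,   2,   8, 117,  1
[... 579 characters left out ...]
0000000e-02,  6.00000000e-02,
        7.00000000e-02,  8.00000000e-02,  9.00000000e-02,  1.00000000e-01,
        1.10000000e-01,  1.20000000e-01,  1.30000000e-01,  1.40000000e-01,
        1.50000000e-01,  1.60000000e-01,  1.70000000e-01]))
sx' [  0 178  79  24  26  23  21  21  23  24  35  32  33  18  24  18  20  18
  17  24  18 377  16   0]
sy' [  0   0   5  30 152  45  16  18  18  19  20  20  21  18  19  22  21  24
  20  23  23  22  20  29  25  27  26  23  28  29  25  61 220   0]
top 968 [0.06215188 0.09468645] -0.11351189898551843 0.08786966799116126
side 2418 [0.05971893 0.09369689] -0.11306805746174954 0.08893471394028203
[] [([0.487, -0.33, 0.047], 0.68), ([0.641, -0.047, 0.195], 0.57)]
```

```bash
cat >> h.py <<'E'
def darkcups(n,c=None):
    c=c or cam(n);W=pts(c);im=c["color"].astype(int)
    m=(W[...,2]>.012)&(W[...,2]<.064)&(W[...,0]>.3)&(W[...,0]<.72)&(W[...,1]>.16)&(W[...,1]<.42)
    N,L,S,C=cv2.connectedComponentsWithStats(m.astype(np.uint8))
    for i in range(1,N):
        if S[i,4]<60: continue
        k=L==i;P=W[k];T=P[P[:,2]>.045]
        if len(T)<15: continue
        (x,y),r=cv2.minEnclosingCircle(T[:,:2].astype(np.float32))
        print(n,S[i].tolist(),"rim",np.round([x,y,r],3),"rgb",np.median(im[k],0))
E
python3 - <<'E'
from h import *
darkcups("side");darkcups("top")
E
```

```text
side [243, 240, 14, 18, 126] rim [0.585 0.162 0.019] rgb [83. 85. 79.]
side [194, 256, 22, 26, 427] rim [0.626 0.28  0.026] rgb [177. 169. 142.]
side [229, 267, 22, 27, 460] rim [0.522 0.254 0.026] rgb [59. 55. 52.]
side [150, 273, 32, 33, 501] rim [0.642 0.383 0.037] rgb [24. 48. 79.]
side [307, 282, 21, 28, 452] rim [0.337 0.181 0.025] rgb [192.   95.  108.5]
side [262, 285, 22, 28, 499] rim [0.416 0.249 0.026] rgb [58. 55. 53.]
side [239, 311, 25, 31, 579] rim [0.399 0.334 0.025] rgb [ 26. 115. 102.]
side [253, 364, 7, 19, 80] rim [0.308 0.406 0.008] rgb [160.  143.  125.5]
top [199, 144, 20, 23, 114] rim [0.654 0.368 0.039] rgb [51.  46.5 46. ]
top [226, 156, 17, 16, 148] rim [0.627 0.278 0.025] rgb [120.5 117.  108. ]
top [233, 186, 17, 15, 128] rim [0.524 0.253 0.024] rgb [76. 67. 57.]
top [235, 218, 16, 15, 120] rim [0.417 0.248 0.025] rgb [72.5 63.5 55. ]
top [255, 242, 15, 15, 89] rim [0.339 0.179 0.024] rgb [134.  98.  98.]
```

```bash
python3 -m handwheel '{"delta_pos":[[-1,2,-60],[-1,2,-110],[-1,2,-150],[-1,2,-179],[-1,2,-179],[-1,2,-179]],"rot":[[0,0,0],[0,0,0],[0,0,0],[0,0,0],[0,0,0],[0,0,0]]}' -1
python3 -m handwheel '{"delta_pos":[[0,0,0],[0,0,0],[0,0,0],[0,0,0],[0,0,0],[0,0,0]],"rot":[[0,0,0],[0,0,0],[0,0,0],[0,0,0],[0,0,0],[0,0,0]]}' 1 40
python3 -m handwheel '{"delta_pos":[[0,0,60],[0,0,110],[0,0,140],[0,0,140],[0,0,140]],"rot":[[0,0,0],[0,0,0],[0,0,0],[0,0,0],[0,0,0]]}'
```

```text
clock: 4.75
ee_pos: [0.4176, 0.2492, 0.0234]
tcp_rot: [[-0.112, 0.994, 0.001], [0.994, 0.112, 0.001], [0.0, 0.002, -1.0]]
force: [0.0, 0.3, 0.4]
opening: 0.0854
clock: 5.5
ee_pos: [0.4175, 0.2494, 0.0237]
tcp_rot: [[-0.112, 0.994, 0.002], [0.994, 0.112, 0.001], [0.001, 0.002, -1.0]]
force: [-1.0, 0.8, 7.0]
opening: 0.0467
clock: 6.12
ee_pos: [0.4157, 0.2486, 0.1612]
tcp_rot: [[-0.112, 0.994, -0.002], [0.994, 0.112, -0.001], [-0.001, -0.002, -1.0]]
force: [-0.2, -1.2, -1.6]
opening: 0.0469
```

```bash
python3 -m handwheel '{"delta_pos":[[20,-55,10],[40,-115,10],[60,-175,10],[80,-235,10],[102,-290,5],[102,-301,0],[102,-301,-30],[102,-301,-70],[102,-301,-105],[102,-301,-120],[102,-301,-128],[102,-301,-131],[102,-301,-131],[102,-301,-131]],"rot":[[0,0,0],[0,0,0],[0,0,0],[0,0,0],[0,0,0],[0,0,0],[0,0,0],[0,0,0],[0,0,0],[0,0,0],[0,0,0],[0,0,0],[0,0,0],[0,0,0]]}'
```

```text
clock: 7.88
ee_pos: [0.5196, -0.0523, 0.0323]
tcp_rot: [[-0.112, 0.994, 0.002], [0.994, 0.112, -0.0], [-0.001, 0.002, -1.0]]
force: [0.7, -0.9, -1.6]
opening: 0.0468
```

```bash
python3 -m handwheel '{"delta_pos":[[0,0,-2],[0,0,-3],[0,0,-3]],"rot":[[0,0,0],[0,0,0],[0,0,0]]}'
python3 -m handwheel '{"delta_pos":[[0,0,0],[0,0,0],[0,0,0],[0,0,0],[0,0,0],[0,0,50],[0,0,110],[0,0,160],[0,60,160],[0,120,160],[0,180,160],[0,240,160],[0,306,160],[4,306,160],[4,306,160]],"rot":[[0,0,0],[0,0,0],[0,0,0],[0,0,0],[0,0,0],[0,0,0],[0,0,0],[0,0,0],[0,0,0],[0,0,0],[0,0,0],[0,0,0],[0,0,0],[0,0,0],[0,0,0]]}' -1
python3 - <<'E'
from h import *
darkcups("side");c=cam("top");darkcups("top",c);save(c,"top1.png",(180,130,440,280),3)
W=pts(c);m=np.zeros((400,640),bool);m[150:235,255:362]=1
from numpy import linalg
a=np.radians(6.67);q=(W[...,:2]-[.521,.009])@np.array([[np.cos(a),-np.sin(a)],[np.sin(a),np.cos(a)]])
m&=(abs(q[...,0])<.085)&(abs(q[...,1])<.125)&(W[...,2]>.045)&(W[...,2]<.075)
(x,y),r=cv2.minEnclosingCircle(q[m].astype(np.float32));print("in box",m.sum(),x,y,r)
E
```

```text
clock: 8.25
ee_pos: [0.5189, -0.0522, 0.0288]
tcp_rot: [[-0.112, 0.994, 0.001], [0.994, 0.112, -0.0], [-0.0, 0.0, -1.0]]
force: [-0.0, 0.6, 3.2]
opening: 0.0467
clock: 10.12
ee_pos: [0.5225, 0.2539, 0.188]
tcp_rot: [[-0.113, 0.994, -0.0], [0.994, 0.113, -0.001], [-0.001, -0.0, -1.0]]
force: [-0.1, -0.1, -0.3]
opening: 0.0852
side [243, 240, 15, 18, 132] rim [0.584 0.162 0.019] rgb [72. 73. 69.]
side [194, 256, 22, 25, 428] rim [0.625 0.279 0.026] rgb [178. 170. 143.]
side [229, 267, 22, 26, 453] rim [0.522 0.255 0.026] rgb [59. 55. 52.]
side [150, 273, 32, 33, 503] rim [0.643 0.382 0.037] rgb [24. 49. 80.]
side [307, 282, 21, 28, 458] rim [0.337 0.181 0.025] rgb [194.  96. 109.]
side [239, 311, 25, 31, 573] rim [0.399 0.334 0.026] rgb [ 26. 117. 103.]
side [253, 364, 7, 21, 78] rim [0.31  0.404 0.01 ] rgb [162.5 149.  126. ]
top [228, 156, 15, 16, 114] rim [0.627 0.277 0.024] rgb [111.  110.  102.5]
top [233, 186, 17, 15, 134] rim [0.525 0.253 0.025] rgb [71.5 62.5 55. ]
top [255, 242, 14, 15, 90] rim [0.339 0.179 0.024] rgb [132.  97.  96.]
in box 52 -0.00831479299813509 -0.061737507581710815 0.024242453277111053
```

View pics/top1.png

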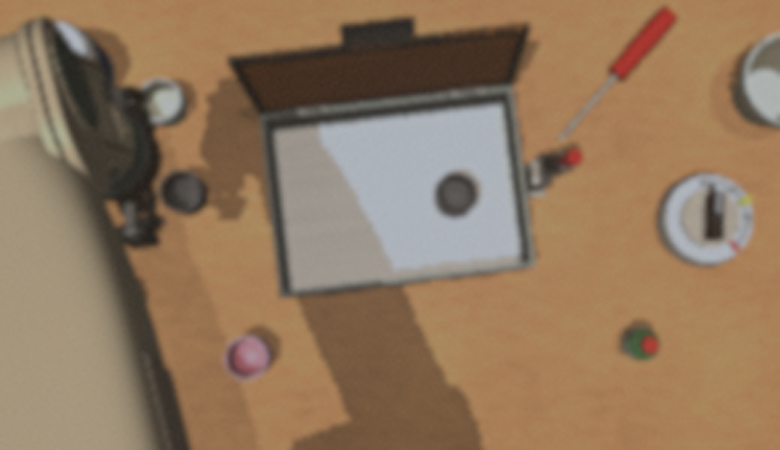

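The first cup stands in the box at crop (456,194); the second is still at (184,191). Grasping it.

```bash
python3 -m handwheel '{"delta_pos":[[1,0,-55],[1,0,-105],[1,0,-145],[1,0,-164],[1,0,-164],[1,0,-164]],"rot":[[0,0,0],[0,0,0],[0,0,0],[0,0,0],[0,0,0],[0,0,0]]}'
python3 -m handwheel '{"delta_pos":[[0,0,0],[0,0,0],[0,0,0],[0,0,0],[0,0,0],[0,0,0],[0,0,60],[0,0,115],[0,0,140],[0,0,140]],"rot":[[0,0,0],[0,0,0],[0,0,0],[0,0,0],[0,0,0],[0,0,0],[0,0,0],[0,0,0],[0,0,0],[0,0,0]]}' 1 40
```

```text
clock: 10.98
ee_pos: [0.5247, 0.2532, 0.0254]
tcp_rot: [[-0.11, 0.994, 0.001], [0.994, 0.11, 0.0], [0.0, 0.002, -1.0]]
force: [-0.2, -0.7, 0.8]
opening: 0.0852
clock: 12.22
ee_pos: [0.5254, 0.2547, 0.1667]
tcp_rot: [[-0.112, 0.994, 0.005], [0.994, 0.112, 0.002], [0.001, 0.005, -1.0]]
force: [-1.1, -0.5, -1.0]
opening: 0.0472
```

```bash
python3 -m handwheel '{"delta_pos":[[-6,-50,5],[-12,-105,5],[-18,-160,5],[-21,-187,0],[-21,-187,0],[-21,-187,-50],[-21,-187,-95],[-21,-187,-120],[-21,-187,-130],[-21,-187,-134],[-21,-187,-135],[-21,-187,-135]],"rot":[[0,0,0],[0,0,0],[0,0,0],[0,0,0],[0,0,0],[0,0,0],[0,0,0],[0,0,0],[0,0,0],[0,0,0],[0,0,0],[0,0,0]]}'
```

```text
clock: 13.72
ee_pos: [0.5004, 0.0678, 0.0306]
tcp_rot: [[-0.113, 0.994, -0.004], [0.994, 0.113, 0.001], [0.001, -0.004, -1.0]]
force: [-7.6, 0.9, 11.8]
opening: 0.0469
```

```bash
python3 -m handwheel '{"delta_pos":[[0,0,0],[0,0,0],[0,0,0],[0,0,0],[0,0,0],[0,0,55],[0,0,115],[0,0,175],[0,0,235],[0,0,300],[0,0,300],[0,0,300]],"rot":[[0,0,0],[0,0,0],[0,0,0],[0,0,0],[0,0,0],[0,0,0],[0,0,0],[0,0,0],[0,0,0],[0,0,0],[0,0,0],[0,0,0]]}' -1
python3 - <<'E'
from h import *
c=cam("side");save(c,"side2.png",(140,100,440,320),2.5);darkcups("side",c)
W=pts(c);a=np.radians(6.67);q=(W[...,:2]-[.521,.009])@np.array([[np.cos(a),-np.sin(a)],[np.sin(a),np.cos(a)]])
m=(abs(q[...,0])<.085)&(abs(q[...,1])<.125)&(W[...,2]>.04)&(W[...,2]<.065)
N,L,S,C=cv2.connectedComponentsWithStats(m.astype(np.uint8))
for i in range(1,N):
    if S[i,4]>40: P=q[L==i];print(cv2.minEnclosingCircle(P.astype(np.float32)),W[L==i][:,2].max())
V=np.load("top0.npz")["W"];b=V[70:115,268:348].reshape(-1,3);print("black box",np.nanmin(b,0),np.nanmax(b,0))
E
```

```text
clock: 15.22
ee_pos: [0.5027, 0.0669, 0.3293]
tcp_rot: [[-0.112, 0.994, 0.0], [0.994, 0.112, 0.0], [-0.0, 0.0, -1.0]]
force: [0.2, 0.5, -1.1]
opening: 0.0855
side [243, 240, 15, 19, 132] rim [0.588 0.162 0.016] rgb [87. 89. 83.]
side [194, 256, 22, 26, 431] rim [0.625 0.279 0.026] rgb [184. 175. 148.]
side [150, 273, 32, 33, 501] rim [0.641 0.383 0.037] rgb [25. 50. 83.]
side [307, 282, 21, 29, 454] rim [0.337 0.181 0.026] rgb [198.5  98.  113. ]
side [239, 311, 25, 31, 578] rim [0.398 0.334 0.026] rgb [ 27. 123. 108.]
side [253, 364, 7, 21, 77] rim [0.31  0.404 0.01 ] rgb [168. 154. 131.]
((-0.010378789156675339, -0.0593600757420063), 0.02610192820429802) 0.06069025149159368
((-0.013066873885691166, 0.06214755028486252), 0.026498237624764442) 0.06063123288145078
black box [ 0.78924026 -0.11202374 -0.00227467] [0.95030032 0.16995354 0.11598446]
```

View pics/side2.png

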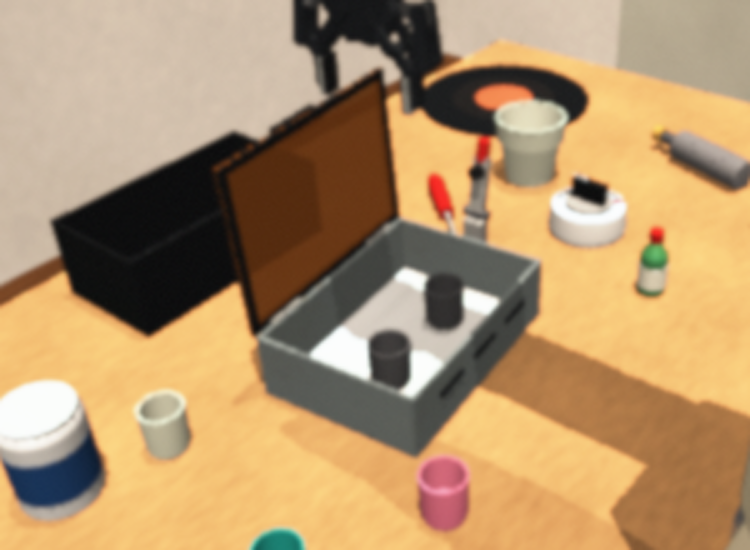

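Both cups stand upright in the box at (390,358) and (443,300). Now going behind the lid with closed fingers.

```bash
python3 -m handwheel '{"delta_pos":[[0,0,10],[50,6,10],[105,12,10],[160,19,10],[160,19,10],[160,19,-30],[160,19,-70],[160,19,-92],[160,19,-92],[160,19,-92]],"rot":[[0,0,0],[0,0,0],[0,0,0],[0,0,0],[0,0,0],[0,0,0],[0,0,0],[0,0,0],[0,0,0],[0,0,0]]}' 1
python3 - <<'E'
import numpy as np
from bench import arm
p=arm.state()["ee_pos"];print(p)
a=np.radians(6.67);H=np.array([.620,.0206]);r=.16
for t in [1.63,1.4,1.2,1,.8,.6,.4,.2,.1,0]:
    x=-r*np.cos(t)+.007*np.sin(t)+.0145;z=.08+r*np.sin(t)+.007*np.cos(t)
    w=H+[x*np.cos(a)-.06*np.sin(a),x*np.sin(a)+.06*np.cos(a)]
    print(t,np.round((np.r_[w,z]-p)*1000).tolist())
E
```

```text
clock: 16.52
ee_pos: [0.6616, 0.0859, 0.2373]
tcp_rot: [[-0.112, 0.994, -0.001], [0.994, 0.112, -0.0], [0.0, -0.001, -1.0]]
force: [0.7, 0.2, 0.9]
opening: -0.0001
[0.66162381 0.08588536 0.23733531]
1.63 [-18.0, -2.0, 2.0]
1.4 [-54.0, -6.0, 2.0]
1.2 [-85.0, -10.0, -6.0]
1 [-114.0, -13.0, -19.0]
0.8 [-140.0, -16.0, -38.0]
0.6 [-161.0, -19.0, -61.0]
0.4 [-178.0, -21.0, -89.0]
0.2 [-189.0, -22.0, -119.0]
0.1 [-192.0, -22.0, -134.0]
0 [-193.0, -23.0, -150.0]
```

```bash
python3 -m handwheel '{"delta_pos":[[-18,-2,1],[-36,-4,1],[-56,-6,0],[-72,-8,-4],[-88,-10,-8],[-102,-12,-15],[-116,-13,-22],[-130,-15,-32],[-142,-16,-41]],"rot":[[0,0,0],[0,0,0],[0,0,0],[0,0,0],[0,0,0],[0,0,0],[0,0,0],[0,0,0],[0,0,0]]}'
python3 -m handwheel '{"delta_pos":[[-11,-2,-12],[-21,-3,-24],[-30,-4,-38],[-37,-5,-52],[-43,-6,-67],[-48,-6,-82],[-51,-6,-97],[-52,-7,-108],[-52,-7,-112],[-52,-7,-113],[-52,-7,-113]],"rot":[[0,0,0],[0,0,0],[0,0,0],[0,0,0],[0,0,0],[0,0,0],[0,0,0],[0,0,0],[0,0,0],[0,0,0],[0,0,0]]}'
```

```text
clock: 17.65
ee_pos: [0.5208, 0.0696, 0.1971]
tcp_rot: [[-0.112, 0.994, 0.002], [0.994, 0.112, -0.001], [-0.001, 0.002, -1.0]]
force: [2.0, -1.6, 1.8]
opening: 0.0
clock: 19.02
ee_pos: [0.4682, 0.0632, 0.0868]
tcp_rot: [[-0.112, 0.994, -0.001], [0.994, 0.112, 0.0], [0.0, -0.001, -1.0]]
force: [-11.9, -0.3, 31.2]
opening: 0.0
```

```bash
python3 -m handwheel '{"delta_pos":[[0,0,50],[0,0,110],[0,0,175],[16,-57,175],[32,-114,175],[48,-171,175],[64,-228,175],[80,-285,175],[80,-285,175],[80,-285,175]],"rot":[[0,0,0],[0,0,0],[0,0,0],[0,0,0],[0,0,0],[0,0,0],[0,0,0],[0,0,0],[0,0,0],[0,0,0]]}'
python3 - <<'E'
from h import *
p=arm.state()["ee_pos"];print(p)
a=np.radians(6.67);H=np.array([.540,-.150]);r=.07;h=.0085
for t in [-.3,0,.2,.4,.6,.8,1,1.2,1.4,1.57]:
    y=r*np.sin(t)-h*np.cos(t)-.011;z=.105+r*np.cos(t)+h*np.sin(t)
    w=H+[-y*np.sin(a),y*np.cos(a)]
    print(t,np.round((np.r_[w,z]-p)*1000).tolist())
c=cam("side");save(c,"side3.png",(200,110,440,290),3.2)
E
```

```text
clock: 20.27
ee_pos: [0.5481, -0.2218, 0.2574]
tcp_rot: [[-0.111, 0.994, -0.002], [0.994, 0.111, 0.001], [0.002, -0.001, -1.0]]
force: [-0.0, 0.3, 0.2]
opening: -0.0001
[ 0.54814192 -0.22176248  0.25740178]
-0.3 [-4.0, 32.0, -88.0]
0 [-6.0, 52.0, -82.0]
0.2 [-8.0, 66.0, -82.0]
0.4 [-9.0, 80.0, -85.0]
0.6 [-11.0, 93.0, -90.0]
0.8 [-12.0, 105.0, -98.0]
1 [-13.0, 115.0, -107.0]
1.2 [-14.0, 123.0, -119.0]
1.4 [-15.0, 128.0, -132.0]
1.57 [-15.0, 130.0, -144.0]
```

View pics/side3.png

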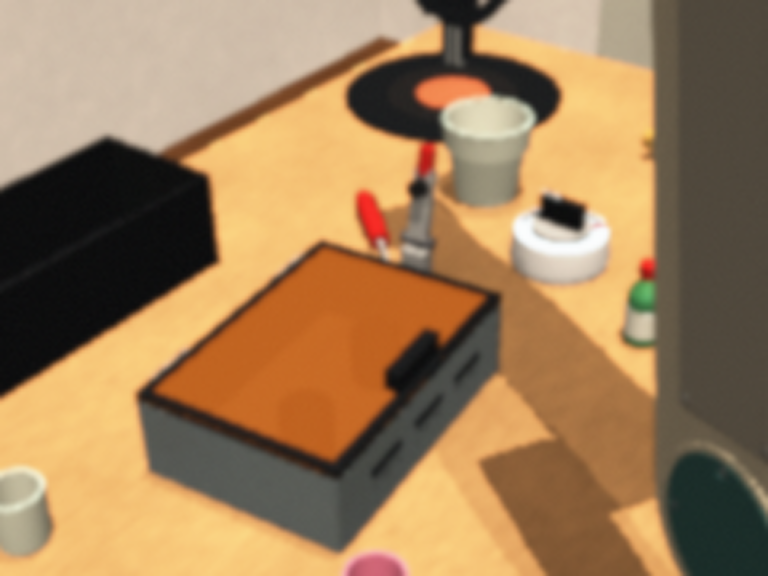

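Lid is shut, with the black handle at (413,362); the clamp still leans outwards, red tip at (427,158). Swinging it over.

```bash
python3 -m handwheel '{"delta_pos":[[0,0,-60],[0,0,-90],[-2,15,-90],[-4,32,-89],[-5,44,-86],[-6,56,-84],[-8,68,-84],[-9,80,-86],[-10,89,-90],[-11,98,-95],[-12,106,-101],[-13,113,-108],[-14,120,-115],[-14,125,-123],[-15,128,-131],[-15,130,-139],[-15,131,-146],[-15,131,-149],[-15,131,-149],[-15,131,-149]],"rot":[[0,0,0],[0,0,0],[0,0,0],[0,0,0],[0,0,0],[0,0,0],[0,0,0],[0,0,0],[0,0,0],[0,0,0],[0,0,0],[0,0,0],[0,0,0],[0,0,0],[0,0,0],[0,0,0],[0,0,0],[0,0,0],[0,0,0],[0,0,0]]}'
```

```text
clock: 22.82
ee_pos: [0.5331, -0.0903, 0.1108]
tcp_rot: [[-0.112, 0.994, -0.001], [0.994, 0.112, 0.002], [0.002, -0.0, -1.0]]
force: [-5.2, 4.0, 13.2]
opening: -0.0
```

```bash
python3 -m handwheel '{"delta_pos":[[0,0,60],[0,0,120],[0,0,160],[0,0,160]],"rot":[[0,0,0],[0,0,0],[0,0,0],[0,0,0]]}'
python3 - <<'E'
from h import *
t=cam("top");s=cam("side")
A=cv2.resize(t["color"][178:228,340:440],None,fx=7,fy=7,interpolation=cv2.INTER_CUBIC)[:, :700]
B=cv2.resize(s["color"][160:202,335:435],None,fx=7,fy=7,interpolation=cv2.INTER_CUBIC)[:, :700]
cv2.imwrite("pics/tim.png",cv2.cvtColor(np.vstack([A,B])[:600],cv2.COLOR_RGB2BGR))
W=pts(t);im=t["color"].astype(int);sl=np.zeros((400,640),bool);sl[180:226,392:440]=1
d=W[...,:2]-[.494,-.340];rr=np.hypot(*np.moveaxis(d,-1,0))
R,G,B=im[...,0],im[...,1],im[...,2]
for n,m in(("yellow",(R>120)&(G>110)&(B<.65*R)&(rr<.065)),("red",(R>110)&(G<.6*R)&(rr<.065))):
    m&=sl;print(n,m.sum(),np.round(d[m].mean(0),4),np.degrees(np.arctan2(*d[m].mean(0)[::-1])),np.argwhere(m).mean(0))
m=sl&(abs(W[...,2]-.041)<.008);P=W[m][:,:2].astype(np.float32);print(cv2.minEnclosingCircle(P))
m=sl&(W[...,2]>.064)&(W[...,2]<.09);print("knob",m.sum(),cv2.minAreaRect(W[m][:,:2].astype(np.float32)))
for u,v in np.argwhere(m): print((v,u),im[u,v].sum(),end=" ")
print(spots("top",t,"pointer"),spots("top",t,"mark"),spots("side",s,"pointer"),spots("side",s,"mark"))
E
```

```text
clock: 23.32
ee_pos: [0.536, -0.092, 0.2732]
tcp_rot: [[-0.112, 0.994, 0.007], [0.994, 0.112, -0.003], [-0.003, 0.007, -1.0]]
force: [0.5, 0.5, -0.3]
opening: -0.0003
yellow 216 [-0.0014  0.0147] 95.40586173754649 [203.03240741 409.18055556]
red 0 [nan nan] nan [nan nan]
((0.4937398433685303, -0.3405248522758484), 0.05207689478993416)
knob 83 ((0.49213919043540955, -0.3398846685886383), (0.014662018977105618, 0.04991703853011131), 88.86653900146484)
(np.int64(417), np.int64(194)) 210 (np.int64(418), np.int64(194)) 276 (np.int64(419), np.int64(194)) 344 (np.int64(420), np.int64(194)) 369 (np.int64(421), np.int64(194)) 396 (np.int64(417), np.int64(195)) 171 (np.int64(418), np.int64(195)) 256 (np.int64(419), np.int64(195)) 323 (np.int64(420), np.int64(195)) 340 (np.int64(421), np.int64(195)) 369 (np.int64(417), np.int64(196)) 167 (np.int64(418), np.int64(196)) 259 (np.int64(419), np.int64(196)) 325 (np.int64(420), np.int64(196)) 328 (np.int64(421), np.int64(196)) 350 (np.int64(416), np.int64(197)) 144 (np.int64(417), np.int64(197)) 167 (np.int64(418), np.int64(197)) 265 (np.int64(419), 
[... 1733 characters left out ...]
 (np.int64(418), np.int64(207)) 138 (np.int64(419), np.int64(207)) 152 (np.int64(420), np.int64(207)) 221 (np.int64(421), np.int64(207)) 336 (np.int64(416), np.int64(208)) 138 (np.int64(417), np.int64(208)) 135 (np.int64(418), np.int64(208)) 151 (np.int64(419), np.int64(208)) 170 (np.int64(420), np.int64(208)) 240 (np.int64(421), np.int64(208)) 341 (np.int64(416), np.int64(209)) 226 (np.int64(417), np.int64(209)) 223 (np.int64(418), np.int64(209)) 233 (np.int64(419), np.int64(209)) 252 (np.int64(420), np.int64(209)) 300 [([0.494, -0.337, 0.046], 0.54)] [] [([0.481, -0.32, 0.039], 0.74), ([0.485, -0.335, 0.052], 0.63)] []<stdin>:10: RuntimeWarning: Mean of empty slice.
  ret = um.true_divide(
```

View pics/tim.png

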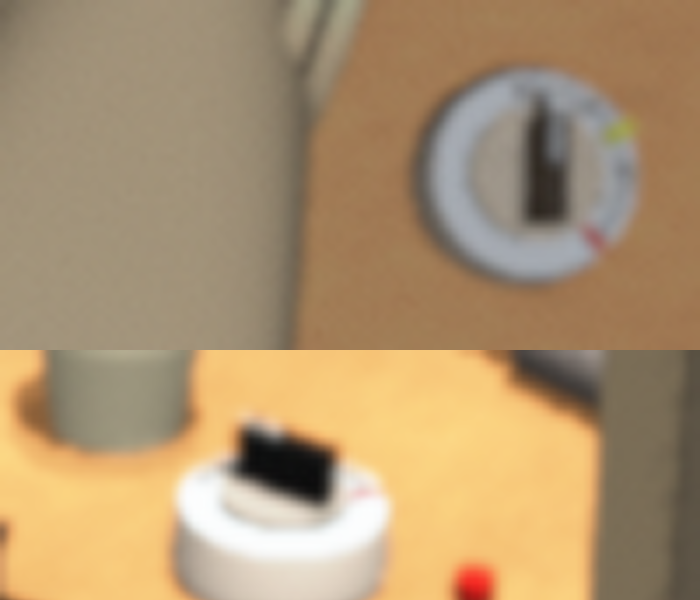

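Top crop: the white stripe is on the +x half of the knob, so the pointer stands near world 0°. The yellow tab is at (620,130) and the red mark at (595,240) in the crop, i.e. pixels (428.6,196.6) and (425,212.3).

```bash
python3 -m handwheel '{"delta_pos":[[-8,-50,0],[-16,-100,0],[-25,-150,0],[-34,-200,-20],[-42,-248,-50],[-42,-248,-100],[-42,-248,-140],[-42,-248,-140],[-42,-248,-140],[-42,-248,-140],[-42,-248,-140]],"rot":[[0,0,0.18],[0,0,0.36],[0,0,0.54],[0,0,0.72],[0,0,0.9],[0,0,1.08],[0,0,1.26],[0,0,1.44],[0,0,1.44],[0,0,1.44],[0,0,1.44]]}' -1 40
python3 - <<'E'
from h import *
s=arm.state();print(s["joint_pos"],s["ee_pos"])
c=cam("side")  # extrinsics of top from saved call
t=cam("top");E=np.array(t["extrinsics"])
def ray(u,v,z):
    d=E[:3,:3]@np.array([(u-t["cx"])/t["fx"],(v-t["cy"])/t["fy"],1]);o=E[:3,3];return (o+d*(z-o[2])/d[2])[:2]
C=np.array([.4937,-.3405]);y=np.degrees
for n,u,v in(("yel",428.6,196.6),("red",425,212.3),("red0",425,212.3),("yel0",429,197.7)):
    for z in(.041,.046):
        d=ray(u,v,z)-C;print(n,z,np.round(d,4),round(np.hypot(*d),4),round(y(np.arctan2(d[1],d[0])),1))
E
```

```text
clock: 25.0
ee_pos: [0.4921, -0.3394, 0.1299]
tcp_rot: [[-1.0, 0.02, 0.001], [0.02, 1.0, -0.001], [-0.001, -0.001, -1.0]]
force: [-0.3, 0.3, -0.6]
opening: 0.0857
[-4.07867670e+01  1.70717677e+01 -1.26423579e+01  6.02114752e+01
  4.95402477e-04 -3.96362306e+01] [ 0.49207144 -0.33935473  0.12994599]
yel 0.041 [ 0.0176 -0.0421] 0.0456 -67.3
yel 0.046 [ 0.0171 -0.0406] 0.044 -67.1
red 0.041 [-0.0358 -0.0284] 0.0457 -141.5
red 0.046 [-0.036 -0.027] 0.045 -143.2
red0 0.041 [-0.0358 -0.0284] 0.0457 -141.5
red0 0.046 [-0.036 -0.027] 0.045 -143.2
yel0 0.041 [ 0.0138 -0.0434] 0.0455 -72.3
yel0 0.046 [ 0.0134 -0.0418] 0.0439 -72.3
```

```bash
python3 -m handwheel '{"delta_pos":[[2,-1,-40],[2,-1,-70],[2,-1,-82],[2,-1,-82],[2,-1,-82]],"rot":[[0,0,0],[0,0,0],[0,0,0],[0,0,0],[0,0,0]]}'
python3 -m handwheel '{"delta_pos":[[0,0,0],[0,0,0],[0,0,0],[0,0,0],[0,0,0],[0,0,0],[0,0,0]],"rot":[[0,0,0],[0,0,0],[0,0,0],[0,0,0],[0,0,0],[0,0,0],[0,0,0]]}' 1 30
python3 - <<'E'
from h import *
t=cam("top");E=np.array(t["extrinsics"]);im=np.load("top0.npz")["im"]
hsv=cv2.cvtColor(im,cv2.COLOR_RGB2HSV).astype(int)
c=proj(t,[.4937,-.3405,.042]);print(c)
v,u=np.mgrid[0:400,0:640]
X=E[:3,3];D=np.stack([(u-t["cx"])/t["fx"],(v-t["cy"])/t["fy"],np.ones_like(u)],-1)@E[:3,:3].T
P=X+D*((.042-X[2])/D[...,2])[...,None];d=P[...,:2]-[.4937,-.3405];r=np.hypot(d[...,0],d[...,1]);an=np.degrees(np.arctan2(d[...,1],d[...,0]))
ring=(r>.036)&(r<.049)
I=im.astype(int);yw=np.clip(np.minimum(I[...,0],I[...,1])-I[...,2]-25,0,None)*ring;rw=np.clip(I[...,0]-np.maximum(I[...,1],I[...,2])-30,0,None)*ring
for n,w in(("y",yw),("r",rw)):
    q=(d*w[...,None]).sum((0,1))/w.sum();print(n,w.sum(),(w>0).sum(),q,np.degrees(np.arctan2(q[1],q[0])),[(int(a),int(b)) for a,b in zip(an[w>0],w[w>0])])
E
```

```text
clock: 25.72
ee_pos: [0.4947, -0.3409, 0.0488]
tcp_rot: [[-1.0, 0.019, 0.002], [0.019, 1.0, -0.002], [-0.002, -0.002, -1.0]]
force: [0.7, 0.5, 0.1]
opening: 0.0852
clock: 26.6
ee_pos: [0.4936, -0.3391, 0.0476]
tcp_rot: [[-1.0, 0.018, 0.0], [0.018, 1.0, 0.002], [-0.0, 0.002, -1.0]]
force: [0.1, 4.8, 5.8]
opening: 0.0133
(np.float64(416.47824890917093), np.float64(201.774197649415))
y 257 9 [ 0.01830567 -0.03966282] -65.22514897160399 [(-60, 19), (-61, 27), (-63, 47), (-65, 52), (-63, 12), (-65, 35), (-67, 35), (-69, 28), (-70, 2)]
r 75 6 [-0.03441282 -0.02722318] -141.6533015040741 [(-141, 16), (-138, 7), (-144, 10), (-141, 23), (-137, 5), (-143, 14)]
```

```bash
python3 -m handwheel '{"delta_pos":[[0,0,0],[0,0,0],[0,0,0],[0,0,0],[0,0,0],[0,0,0],[0,0,0],[0,0,0],[0,0,0],[0,0,0],[0,0,0],[0,0,0],[0,0,0],[0,0,0],[0,0,0],[0,0,0],[0,0,0],[0,0,0],[0,0,0]],"rot":[[0,0,-0.15],[0,0,-0.3],[0,0,-0.45],[0,0,-0.6],[0,0,-0.75],[0,0,-0.9],[0,0,-1.05],[0,0,-1.2],[0,0,-1.35],[0,0,-1.5],[0,0,-1.65],[0,0,-1.8],[0,0,-1.95],[0,0,-2.1],[0,0,-2.25],[0,0,-2.4],[0,0,-2.55],[0,0,-2.69],[0,0,-2.69]]}'
python3 - <<'E'
from h import *
s=arm.state();R=s["tcp_rot"];print(np.degrees(np.arctan2(R[1,1],R[0,1]))-90,s["wrist_torque"],s["opening"])
E
```

```text
clock: 29.02
ee_pos: [0.4904, -0.3397, 0.0476]
tcp_rot: [[0.909, 0.418, -0.007], [0.418, -0.909, 0.0], [-0.006, -0.003, -1.0]]
force: [-9.6, 3.2, 9.9]
opening: 0.0135
-155.31006901459926 [ 0.54522704  1.49518975 -0.01143632] 0.013511691585296165
```

```bash
python3 -m handwheel '{"delta_pos":[[0,0,0],[0,0,0],[0,0,0],[0,0,0],[0,0,0],[0,0,0],[0,0,0],[0,0,0],[0,0,0],[0,0,0],[0,0,0],[0,0,0],[0,0,0],[0,0,0],[0,0,0]],"rot":[[0,0,0],[0,0,0.15],[0,0,0.3],[0,0,0.45],[0,0,0.6],[0,0,0.75],[0,0,0.9],[0,0,1.05],[0,0,1.2],[0,0,1.3],[0,0,1.4],[0,0,1.5],[0,0,1.565],[0,0,1.565],[0,0,1.565]]}'
python3 -m handwheel '{"delta_pos":[[0,0,0],[0,0,0],[0,0,0],[0,0,0],[0,0,0],[0,0,40],[0,0,90],[0,0,150],[0,50,190],[0,110,190],[0,170,190],[0,230,190],[0,280,190],[0,280,190],[0,280,190]],"rot":[[0,0,0],[0,0,0],[0,0,0],[0,0,0],[0,0,0],[0,0,0],[0,0,0],[0,0,0],[0,0,0],[0,0,0],[0,0,0],[0,0,0],[0,0,0],[0,0,0],[0,0,0]]}' -1
python3 - <<'E'
from h import *
t=cam("top");save(t,"tim2.png",(380,165,450,235),8)
W=pts(t);m=np.zeros((400,640),bool);m[180:226,392:440]=1;m&=(W[...,2]>.064)&(W[...,2]<.09)
print(cv2.minAreaRect(W[m][:,:2].astype(np.float32)))
save(cam("side"),"side4.png",(200,110,440,290),3.2)
E
```

```text
clock: 30.9
ee_pos: [0.4926, -0.3405, 0.0476]
tcp_rot: [[-0.414, 0.91, -0.002], [0.91, 0.414, -0.001], [-0.0, -0.003, -1.0]]
force: [-2.8, 0.6, 5.1]
opening: 0.0135
clock: 32.78
ee_pos: [0.4938, -0.0603, 0.2374]
tcp_rot: [[-0.415, 0.91, 0.0], [0.91, 0.415, -0.001], [-0.001, 0.0, -1.0]]
force: [-0.4, -0.8, 0.3]
opening: 0.0852
((0.4926973283290863, -0.339296817779541), (0.013950370252132416, 0.050364140421152115), 24.317533493041992)
```

View pics/tim2.png

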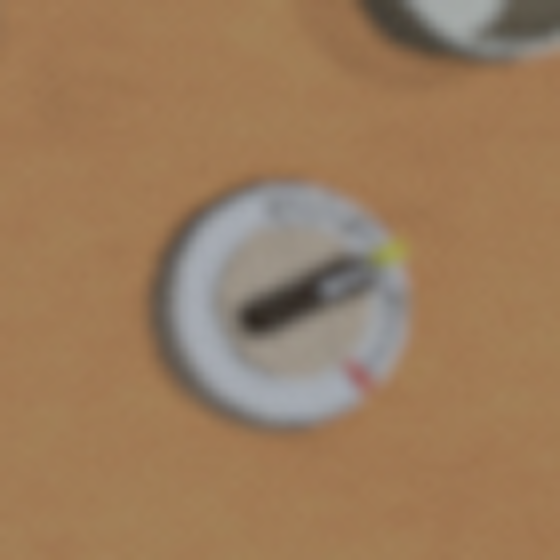

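View pics/side4.png

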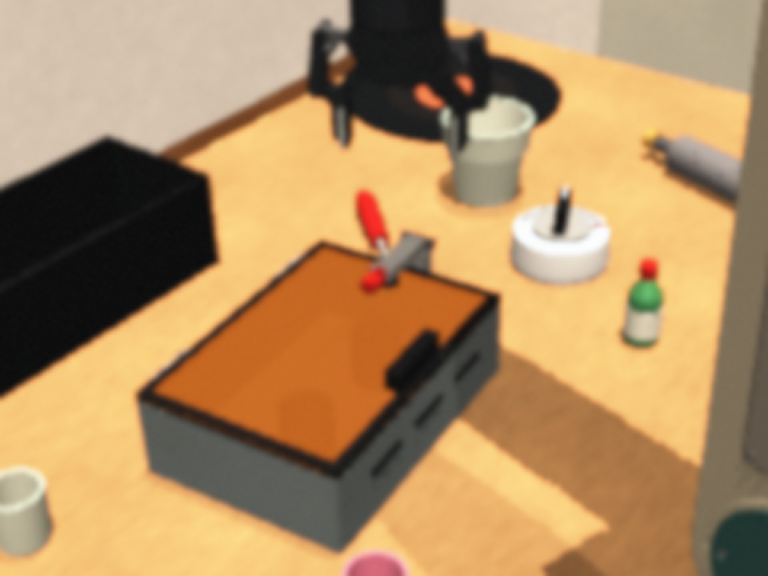

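Pointer is on the tab: knob axis at -65.7° against the tab at about -65.5°, tab at (390,252) in the timer crop. The clamp lies level with its red tip on the lid at (372,280), and both cups show through the lid at about (305,410) and (372,340). Handing in.

Run:
```python
from h import *
darkcups("top");print(arm.sign_off(),arm.state()["clock"])
```

```text
top [199, 144, 20, 23, 117] rim [0.654 0.367 0.039] rgb [47. 44. 44.]
top [226, 156, 17, 16, 144] rim [0.627 0.278 0.025] rgb [114. 109. 100.]
top [209, 223, 17, 15, 143] rim [0.401 0.332 0.025] rgb [60. 90. 79.]
top [255, 242, 14, 15, 83] rim [0.339 0.179 0.025] rgb [127.  93.  94.]
top [199, 250, 15, 12, 71] rim [0.316 0.369 0.022] rgb [85. 75. 61.]
the job is handed in; nothing more can be done
the job is handed in; nothing more can be done
```

The job is handed in; the sign-off gave no verdict. Only two dark cups were on the bench. I stood both upright in the curing box, shut the lid and swung the clamp down. I then turned the timer about 12° past its red mark and back to the yellow tab.

My last checks:
- **Cups:** before shutting the lid they measured upright, near y ±60 mm and x about −10 mm in the box frame. Afterwards they were only visible as dark shapes through the lid.
- **Lid and clamp:** both look fully down in the last picture, and the contact heights while pressing agreed with that (0.087 m on the lid, 0.111 m on the clamp).
- **Timer:** the knob points at −65.7°. My readings of the tab disagree a little, from −64° to −67° (plus one rough eye reading of −72°). The likely error is up to about 2°, or 2 mm at the rim. The −72° reading would be about 5 mm, still inside the 6 mm limit.
- **Bystanders:** the white cup, tin and jar, and the pink and turquoise look-alikes, were where they started. The glue, pot and screwdriver looked untouched in the last picture but were not measured again.

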